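# Pump up the lug-crimping press until its ready pin pops out

## Robot

A 6-joint arm with a two-finger parallel gripper is mounted at the origin on the work surface. World frame = base frame: x ahead of the robot, y to its left, z up, the work surface at z = 0. Lengths are in m, angles in rad, forces in N, time in s.
With the tool pointing down it reaches from about 0.4 to 0.825 m from the base axis. Payload 7 kg.
Tool frame: the origin (TCP) lies midway between the tips of the shut fingers; the grasp point (between the pads) lies 19 mm behind it (arm.grip_depth is the z of the grasp point in the tool frame, in m); z points along the fingers, y is the direction in which the jaws open and shut (so a half turn about z gives the same grasp; the last joint's range is limited). The gripper opens to 88 mm and grips with 3 to 60 N. Pads are 19 mm wide; open, the fingers measure 130 mm over their backs; the gripper's body (78 mm by 193 mm) begins 47 mm behind the grasp point.
Start: joints at [0.288, 0.359, 0.012, 0, -1.224, -0.288], TCP at [0.675, -0, 0.227] pointing down, gripper open.
Joint ranges: [-3.07, 3.07], [-1.43, 2.12], [-1.02, 1.25], [-3.03, 1.67], [-3.05, -0], [-3.03, 3.03]. Speed limits (rad/s): [2.39, 2.39, 3.01, 3.14, 3.14, 3.14].

## Interface

Orientations are given as [roll, pitch, yaw] about the fixed x, y, z axes, in that order (R = Rz(yaw) Ry(pitch) Rx(roll)).
In Python, from workcell import arm gives the robot as it stands.
- The arm moves only by the shell command python3 -m jog 'ROWS' [FORCE]. ROWS is JSON, a list that holds one entry, the list of rows, each a list of 7 numbers: the opening in per cent of the stroke, from 0 (shut) to 100 (fully open), then the shift along the tool's x, y, z in mm, then the turn, a rotation vector about the tool's x, y, z in degrees. In form: [[[fingers, tx, ty, tz, rx, ry, rz], ...]]. A call has 1 to 10 rows; each row shifts and turns the pose as measured when the row begins, along the tool's axes as they then stand; what a row does not reach is not made up. A row lasts 1/10 s, in which the tool goes at most 50 mm and 8.59 degrees, less where a joint would pass 70% of its speed; a pose out of reach is approached as far as the arm can. A call with a gripper value outside its range is refused whole. The fingers move at their own pace and stop on an object; FORCE is the grip in N (left out, the last holds). Time passes only in rows, so rows that do not move let the fingers close. It gives the time, the measured TCP pose, the force and the opening at its end, in the units of the state.
- arm.get_state(): the state, without advancing time (a new reading comes with each control period).
- arm.read_camera(name): name is "scene" or "side" or "wrist"; returns a dict with "image" (400x640x3 uint8, red, green, blue), "range_z" (400x640 float32, m along the optical axis (not along the pixel's ray), 0 where there is no reading), "mtx" (3x3 intrinsics, pixels), "extrinsics" (4x4, takes a point from world to camera coordinates). Camera axes: x right, y up, looking along -z (the intrinsics and any distortion apply to the point x, -y, -z); pixel columns grow to the right and rows downward; lengths in m; the calibration is good to about 2 mm. A picture is of the moment at which its call begins.
- arm.finish_job(): hands the job in, once; it reports no verdict.
The state is a dict: "time_s": time; "joint_positions": joint angles; "qvel": joint speeds; "tau": joint torques, N m; "tcp_pos": TCP position; "orientation": TCP orientation; "wrist_force": force on the tool from outside, world axes, zero at the start; "wrist_torque": the same for the moment, N m; "opening": opening from 0.0 (shut) to 1.0 (fully open).
Only numpy, scipy, OpenCV 4.12 (cv2) and the standard library are available. Lean on these libraries where they do the work, as an engineer would, in place of code of your own. Each camera call takes 0.05 s, during which the arm holds its last target. There are 200 camera calls.

## Task

Build up the crimping press on the bench: with closed fingertips, push the pump's red mushroom plunger all the way down and let it spring all the way back up, again and again, until the green indicator pin pops fully out of its brass collar; then stop at once (not one stroke more) and move clear. Only push the plunger, never pull it up. Do not touch the green pin, and leave the screwdriver, pliers, reel and jar where they are.

Things in the scene. Friction and masses are not known exactly. Their poses are not given: they have to be found in the camera images.
- pump: Bench pump and crimping head, bolted down. Base plate 130 mm (x) by 310 (y -135 to +175) by 12 thick; blue housing 90 x 170 (y -115 to +55), top at z 72. Red plunger in a steel sleeve (44 across, top z 105) at x 0, y -45; green pin in a brass collar at x 0, y +35; yellow C-shaped crimping head, 153 high, at y +100 to +165. Origin on the bench, y along the unit from plunger to crimping head, z up.
- plunger_top (a point): Centre of the flat top of the red mushroom plunger cap (cap 50 mm across, 22 mm thick, flat top about 40 mm across, on a 20 mm steel stem). Its top is 170 mm above the bench at rest and moves straight down with the plunger.
- plunger (a joint): How far the plunger is down: 0 at rest (up), 0.036 m at its hard stop. A spring lifts it again in about 0.4 s: 3 N at 10 mm, 11 to 13 N at the bottom. It gives up to 6 mm (below 0) if pulled up, which is wrong. Each stroke advances a hidden ratchet one tooth: go down at least about 32 mm, then let it back within about 4 mm of the top to catch the next tooth. Short strokes do little or nothing.
- pin (a joint): How far the green indicator pin is out: 0 to 0.001 until the press is ready, 0.020 m when fully out. It stays in through the first strokes, then springs out at once, partway down the stroke that makes the press ready, and stays out. From the start 3 to 5 full strokes are needed, differing each time.
- pin_top (a point): Centre of the top of the green pin (16 mm across). 85 mm above the bench (3 mm above its brass collar) when in, 105 mm when fully out.
- charge (a joint): Position of the hidden toothed bar in the housing (m), not visible. A full stroke adds 0.008 (the first one less or more). It starts at 0 to 0.021; the pin pops out at about 0.038, and the bar stands at 0.039 to 0.044 after that stroke; one stroke more takes it beyond 0.047.
- screwdriver: Loose screwdriver lying on the bench, red handle, 200 mm long, 26 mm thick; origin under its middle, x towards its tip. A bystander.
- reel: Loose empty black plastic cable reel standing on its flange, 90 mm across, 65 mm high; origin at the centre of its underside. A bystander.
- pliers: Loose pliers lying flat, one red and one blue handle, 165 mm long, 54 mm wide, 16 mm high; origin on the bench near the pivot, x towards the jaws. A bystander.
- jar: Loose closed jar with yellow cap, 56 mm across, 70 mm high; origin at the centre of its underside. A bystander.

How it is judged:
By the outcome, as a careful person would: the job done as asked, in the order asked, and still so for the second after the job is handed in, with the robot touching nothing.
It also fails if it takes over 58 s, if anything falls off the work surface, if the arm or the gripper's body presses on something with over 40 N, if the wrist force passes 120 N, or if a joint passes its speed limit or range.

## Working session

There is one attempt and no reset: what is moved stays moved. The work goes in short steps, Python scripts to look and compute and a shell command to move; the robot and the scene stay as the last step left them, time stands still between calls to the robot, and variables do not carry over. Pictures are saved under pics/ and viewed, about 8 in all and at most 12, crops included, and the job is handed in when it is done.

```bash
mkdir -p pics; cat > h.py <<'E'
import numpy as np,cv2
from workcell import arm
def cam(n,save=None):
    c=arm.read_camera(n)
    if save: cv2.imwrite('pics/'+save,c['image'][:,:,::-1])
    return c
def pts(c):
    z=c['range_z'];K=c['mtx'];v,u=np.mgrid[:z.shape[0],:z.shape[1]]
    P=np.stack([(u-K[0,2])/K[0,0]*z,-(v-K[1,2])/K[1,1]*z,-z],-1)
    E=np.linalg.inv(c['extrinsics']);return P@E[:3,:3].T+E[:3,3]
E
python3 - <<'E'
from h import *
ims=[]
for n in ['scene','side']:
    c=cam(n); ims.append(c['image'][:,:,::-1]); W=pts(c)
    hsv=cv2.cvtColor(c['image'],cv2.COLOR_RGB2HSV);ok=c['range_z']>0
    H,S,V=hsv[...,0],hsv[...,1],hsv[...,2]
    for nm,m in dict(red=((H<8)|(H>172))&(S>130)&(V>60),green=(H>45)&(H<85)&(S>100)&(V>50),yellow=(H>18)&(H<35)&(S>130),blue=(H>100)&(H<125)&(S>120)).items():
        k,l,st,ce=cv2.connectedComponentsWithStats((m).astype(np.uint8))
        for i in range(1,k):
            if st[i,4]<40: continue
            p=W[(l==i)&ok]
            if len(p)==0: print(n,nm,ce[i],'norange');continue
            top=p[p[:,2]>p[:,2].max()-.006]
            print(n,nm,ce[i].round(),st[i,4],'med',np.median(p,0).round(3),'zmax',p[:,2].max().round(3),'topc',top.mean(0).round(3),'min',top.min(0).round(3)[:2],'max',top.max(0).round(3)[:2])
cv2.imwrite('pics/a.png',cv2.resize(np.vstack(ims),(800*640*1//800,800*640//800*5//4*3//4)) if 0 else cv2.resize(np.vstack(ims),(480,600)))
print(arm.get_state())
E
```

```text
scene red [321. 184.] 45 med [0.573 0.095 0.166] zmax 0.298 topc [ 0.735 -0.038  0.298] min [ 0.735 -0.038] max [ 0.735 -0.038]
scene red [300. 207.] 148 med [0.456 0.103 0.025] zmax 0.032 topc [0.457 0.123 0.028] min [0.444 0.08 ] max [0.472 0.171]
scene red [330. 256.] 226 med [0.671 0.043 0.015] zmax 0.021 topc [0.671 0.043 0.018] min [ 0.656 -0.006] max [0.693 0.095]
scene green [502. 341.] 89 med [ 0.913  0.674 -0.606] zmax -0.549 topc [ 0.914  0.665 -0.55 ] min [0.912 0.661] max [0.915 0.671]
scene yellow [299. 158.] 68 med [ 0.629 -0.023  0.319] zmax 0.326 topc [ 0.647 -0.023  0.322] min [ 0.6   -0.026] max [ 0.683 -0.019]
scene yellow [385. 180.] 519 med [0.623 0.303 0.133] zmax 0.161 topc [0.613 0.288 0.156] min [0.593 0.258] max [0.637 0.319]
scene yellow [407. 187.] 194 med [0.638 0.377 0.07 ] zmax 0.077 topc [0.636 0.381 0.073] min [0.613 0.355] max [0.66  0.405]
scene yellow [351. 201.] 56 med [0.595 0.188 0.083] zmax 0.088 topc [0.592 0.191 0.084] min [0.573 0.177] max [0.603 0.207]
scene blue [278.  49.] 3084 med [-0.774  0.948  0.051] zmax 0.517 topc [ 0.651 -0.039  0
[... 1659 characters left out ...]
] max [0.7   0.022]
{'time_s': 0.1, 'joint_positions': array([ 2.88109100e-01,  3.59329472e-01,  1.11701293e-02, -3.03621320e-04,
       -1.22410477e+00, -2.88111386e-01]), 'qvel': array([-0.00010988, -0.00052782,  0.00166892, -0.00025151,  0.00106685,
        0.00127114]), 'tau': array([-1.42273191e-03, -5.84165347e+01,  2.93752134e+01,  7.01551259e+00,
        1.01412315e-02, -6.66964229e-05]), 'tcp_pos': array([ 6.74570613e-01, -2.05460502e-05,  2.25716627e-01]), 'orientation': array([ 3.14010425e+00, -1.43423734e-04, -1.57090188e+00]), 'wrist_force': array([ 0.06707868, -1.05075773,  0.26785687]), 'wrist_torque': array([0.04181814, 0.01788535, 0.0346683 ]), 'opening': 0.9978882741440351}
```

View pics/a.png

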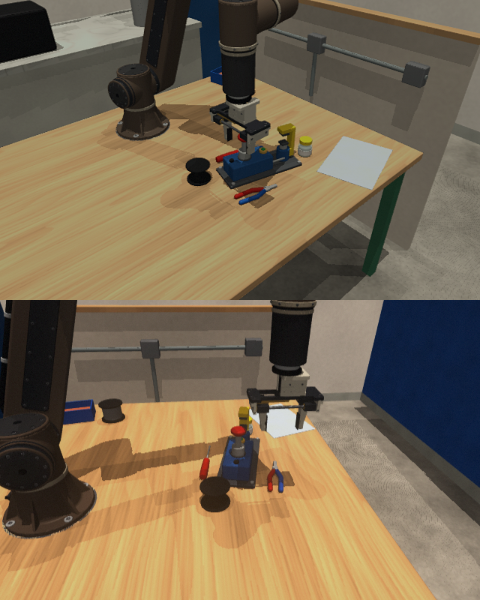

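```bash
python3 -m jog '[[[0,-20,20,0,0,0,0],[0,-25,25,0,0,0,0],[0,-25,25,0,0,0,0],[0,-25,25,0,0,0,0],[0,-10,8,0,0,0,0],[0,0,0,0,0,0,0],[0,0,0,0,0,0,0]]]'
python3 - <<'E'
from h import *
ims=[]
for n in ['scene','side','wrist']:
    c=cam(n); W=pts(c); im=c['image'][:,:,::-1]
    hsv=cv2.cvtColor(c['image'],cv2.COLOR_RGB2HSV);H,S,V=[hsv[...,i] for i in range(3)]
    w=W[...,2];ok=(c['range_z']>0)
    for nm,m in dict(red=((H<8)|(H>172))&(S>130)&(V>50)&(w>.14)&(w<.18),green=(H>40)&(H<90)&(S>80)&(V>30)&(w>.05)&(w<.13)).items():
        p=W[m&ok]; vu=np.argwhere(m&ok)
        if len(p): 
            t=p[p[:,2]>np.percentile(p[:,2],95)-.006]
            print(n,nm,len(p),vu.mean(0),'top',t.mean(0).round(4),t.min(0).round(3),t.max(0).round(3))
    if n!='wrist':
        E=c['extrinsics'];q=E[:3,:3]@np.array([.585,.17,.12])+E[:3,3];K=c['mtx']
        u=int(K[0,0]*q[0]/-q[2]+K[0,2]);v=int(-K[1,1]*q[1]/-q[2]+K[1,2]);print(n,u,v)
        v=max(75,v);im=cv2.resize(im[v-75:v+75,u-100:u+100],(400,300),interpolation=cv2.INTER_CUBIC)
    else: im=cv2.resize(im,(400,250)); im=cv2.copyMakeBorder(im,0,50,0,0,0)
    ims.append(im)
cv2.imwrite('pics/b.png',np.vstack([np.hstack(ims[:2]),np.hstack([ims[2],ims[2]*0])]))
s=arm.get_state();print(s['time_s'],s['tcp_pos'],s['opening'],s['wrist_force'])
E
```

```text
time_s: 0.8
tcp_pos: [0.5671, 0.1071, 0.2219]
orientation: [3.134, -0.002, -1.573]
wrist_force: [-0.7, -0.8, 1.0]
opening: 0.425
scene red 182 [182.36813187 325.43956044] top [0.5718 0.1119 0.1702] [0.549 0.09  0.167] [0.595 0.135 0.174]
scene green 18 [198.22222222 350.33333333] top [0.5869 0.1923 0.0866] [0.577 0.184 0.083] [0.594 0.201 0.09 ]
scene 344 190
side red 214 [174.38317757 317.63551402] top [0.5674 0.1085 0.1694] [0.544 0.091 0.165] [0.59  0.131 0.173]
side green 4 [185.   322.25] top [0.5901 0.1893 0.0868] [0.589 0.186 0.085] [0.592 0.194 0.088]
side 321 177
wrist red 2783 [224.41466044 322.36758893] top [0.5677 0.1132 0.1673] [0.544 0.091 0.163] [0.592 0.138 0.17 ]
0.95 [0.56754362 0.10640677 0.22171532] 0.2874416294106499 [ 0.34738038 -0.39087523 -0.80690681]
```

View pics/b.png

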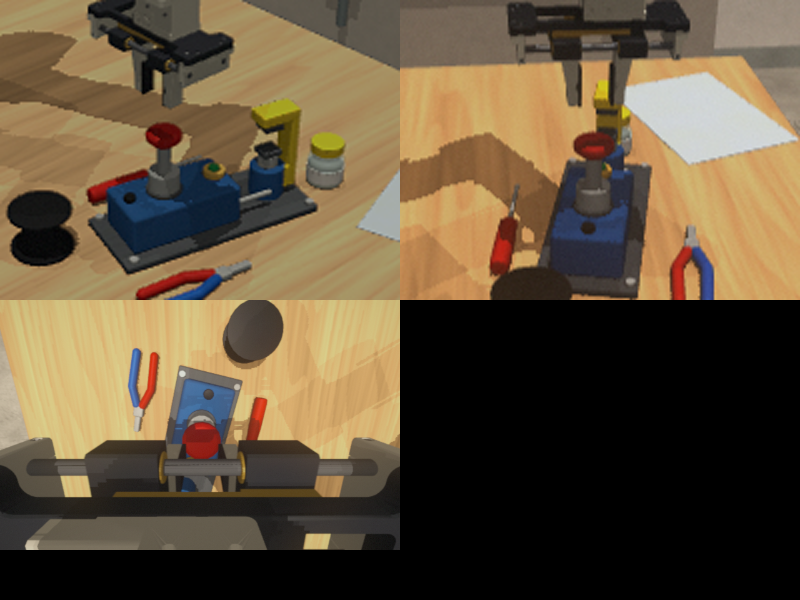

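The scene picture shows the pin in its collar, clear of the arm, at about (350,198) px. The plunger cap centre is at about (0.569, 0.112). Next I centre over it, finish closing and come down to just above it.

```bash
python3 -m jog '[[[0,-5,-2,0,0,0,0],[0,0,0,0,0,0,0],[0,0,0,0,0,0,0],[0,0,0,0,0,0,0],[0,0,0,20,0,0,0],[0,0,0,20,0,0,0],[0,0,0,0,0,0,0]]]' 20
cat > chk.py <<'E'
from h import *
import sys
c=cam('scene',sys.argv[1] if len(sys.argv)>1 else None);W=pts(c);hsv=cv2.cvtColor(c['image'],cv2.COLOR_RGB2HSV);H,S,V=[hsv[...,i] for i in range(3)]
w=W[...,2];near=np.hypot(W[...,0]-.588,W[...,1]-.192)<.03
g=(H>40)&(H<90)&(S>80)&(V>30);m=g&near&(w>.06)&(w<.13)
vu=np.argwhere(g[170:220,330:370])+[170,330]
print('green px',len(vu),'rows',vu[:,0].min() if len(vu) else None,vu[:,0].max() if len(vu) else None,'z pct',np.percentile(w[m],[10,50,90]).round(4) if m.any() else None)
r=((H<8)|(H>172))&(S>130)&(V>50)&(np.hypot(W[...,0]-.569,W[...,1]-.112)<.035)&(w>.1)
print('red z90',np.percentile(w[r],90).round(4) if r.any() else None, 'n',r.sum())
s=arm.get_state();print(s['time_s'],s['tcp_pos'].round(4),round(s['opening'],3),s['wrist_force'].round(1))
E
python3 chk.py
```

```text
time_s: 1.65
tcp_pos: [0.5714, 0.1098, 0.1804]
orientation: [3.134, -0.002, -1.578]
wrist_force: [0.1, -0.3, -1.1]
opening: 0.009
green px 18 rows 196 200 z pct [0.0842 0.0872 0.089 ]
red z90 0.1718 n 153
1.7 [0.5722 0.11   0.1819] 0.006 [-0.2 -0.8  0.1]
```

```bash
python3 -m jog '[[[0,-1,2,12,0,0,0],[0,0,0,12,0,0,0],[0,0,0,12,0,0,0],[0,0,0,9,0,0,0],[0,0,0,4,0,0,0]]]'; python3 chk.py c.png
```

```text
time_s: 2.2
tcp_pos: [0.5716, 0.1115, 0.1363]
orientation: [-3.141, -0.001, -1.576]
wrist_force: [-5.7, 0.7, 12.1]
opening: 0.001
green px 18 rows 196 200 z pct [0.0832 0.087  0.0889]
red z90 0.1383 n 104
2.25 [0.5716 0.1115 0.1361] 0.009 [-4.7  0.4 10. ]
```

View pics/c.png

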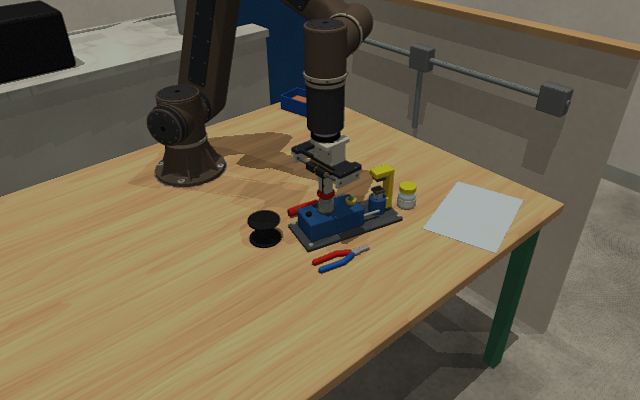

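Cap pressed about 34 mm, pin at (350,198) still in and visible. I push on until the hard stop shows in the force.

```bash
python3 -m jog '[[[0,0,0,4,0,0,0],[0,0,0,3,0,0,0]]]'; python3 chk.py
```

```text
time_s: 2.45
tcp_pos: [0.5717, 0.1115, 0.134]
orientation: [-3.138, -0.001, -1.573]
wrist_force: [-17.8, 1.3, 37.3]
opening: 0.007
green px 18 rows 196 200 z pct [0.0833 0.0875 0.0896]
red z90 0.1359 n 97
2.5 [0.5717 0.1115 0.1341] 0.006 [-13.4  -0.5  27.7]
```

Hard stop reached. Release fully.

```bash
python3 -m jog '[[[0,0,0,-12,0,0,0],[0,0,0,-12,0,0,0],[0,0,0,-12,0,0,0],[0,0,0,-8,0,0,0],[0,0,0,0,0,0,0],[0,0,0,0,0,0,0],[0,0,0,0,0,0,0]]]'; python3 chk.py
```

```text
time_s: 3.2
tcp_pos: [0.5719, 0.1121, 0.1807]
orientation: [-3.135, 0.0, -1.573]
wrist_force: [-0.6, 0.3, -0.3]
opening: 0.007
green px 16 rows 197 200 z pct [0.0821 0.087  0.0891]
red z90 0.1726 n 153
3.25 [0.5718 0.112  0.1806] 0.004 [ 0.4  0.1 -0.7]
```

```bash
python3 -m jog '[[[0,0,2,12,0,0,0],[0,0,0,12,0,0,0],[0,0,0,12,0,0,0],[0,0,0,9,0,0,0],[0,0,0,4,0,0,0],[0,0,0,4,0,0,0],[0,0,0,3,0,0,0]]]'; python3 chk.py;  python3 -m jog '[[[0,0,0,-12,0,0,0],[0,0,0,-12,0,0,0],[0,0,0,-12,0,0,0],[0,0,0,-8,0,0,0],[0,0,0,0,0,0,0],[0,0,0,0,0,0,0],[0,0,0,0,0,0,0]]]'; python3 chk.py
```

```text
time_s: 3.95
tcp_pos: [0.5708, 0.1123, 0.1341]
orientation: [-3.128, -0.001, -1.566]
wrist_force: [-12.1, 0.1, 28.0]
opening: 0.005
green px 18 rows 196 200 z pct [0.0824 0.0861 0.0896]
red z90 0.1359 n 105
4.0 [0.5708 0.1123 0.134 ] 0.005 [-15.    0.7  35.2]
time_s: 4.7
tcp_pos: [0.5684, 0.112, 0.1766]
orientation: [-3.131, -0.002, -1.566]
wrist_force: [0.3, 0.2, -0.0]
opening: 0.006
green px 18 rows 196 200 z pct [0.0838 0.0868 0.0885]
red z90 0.1718 n 144
4.75 [0.5683 0.1119 0.1764] 0.007 [ 0.6 -0.4  0.3]
```

Two strokes, pin still in. Third.

```bash
python3 -m jog '[[[0,0,0,12,0,0,0],[0,0,0,12,0,0,0],[0,0,0,10,0,0,0],[0,0,0,6,0,0,0],[0,0,0,4,0,0,0],[0,0,0,4,0,0,0],[0,0,0,3,0,0,0]]]'; python3 chk.py;  python3 -m jog '[[[0,0,0,-12,0,0,0],[0,0,0,-12,0,0,0],[0,0,0,-12,0,0,0],[0,0,0,-10,0,0,0],[0,0,0,0,0,0,0],[0,0,0,0,0,0,0],[0,0,0,0,0,0,0]]]'; python3 chk.py
```

```text
time_s: 5.45
tcp_pos: [0.5697, 0.1123, 0.1341]
orientation: [-3.125, -0.004, -1.561]
wrist_force: [-13.6, -0.4, 29.2]
opening: 0.008
green px 18 rows 196 200 z pct [0.0839 0.0865 0.0887]
red z90 0.1365 n 109
5.5 [0.5697 0.1123 0.1341] 0.001 [-16.1   1.5  36. ]
time_s: 6.2
tcp_pos: [0.5677, 0.1122, 0.1793]
orientation: [-3.127, -0.004, -1.561]
wrist_force: [0.2, -0.9, -0.9]
opening: 0.006
green px 17 rows 196 200 z pct [0.0835 0.0865 0.0895]
red z90 0.1724 n 152
6.25 [0.5676 0.1121 0.1791] 0.006 [-0.2 -0.5  1.2]
```

```bash
python3 -m jog '[[[0,0,0,12,0,0,0],[0,0,0,12,0,0,0],[0,0,0,12,0,0,0],[0,0,0,7,0,0,0],[0,0,0,4,0,0,0],[0,0,0,4,0,0,0],[0,0,0,3,0,0,0]]]'; python3 chk.py;  python3 -m jog '[[[0,0,0,-12,0,0,0],[0,0,0,-12,0,0,0],[0,0,0,-12,0,0,0],[0,0,0,-10,0,0,0],[0,0,0,0,0,0,0],[0,0,0,0,0,0,0],[0,0,0,0,0,0,0]]]'; python3 chk.py d.png
```

```text
time_s: 6.95
tcp_pos: [0.5689, 0.1124, 0.1341]
orientation: [-3.121, -0.006, -1.555]
wrist_force: [-14.2, 1.1, 28.6]
opening: 0.007
green px 48 rows 191 200 z pct [0.0852 0.0986 0.1062]
red z90 0.1357 n 114
7.0 [0.5689 0.1124 0.134 ] 0.004 [-14.8   1.2  35.7]
time_s: 7.7
tcp_pos: [0.5667, 0.1124, 0.1791]
orientation: [-3.123, -0.006, -1.555]
wrist_force: [0.1, -0.5, -0.1]
opening: 0.012
green px 48 rows 191 200 z pct [0.0866 0.0992 0.1062]
red z90 0.1726 n 155
7.75 [0.5666 0.1123 0.1789] 0.006 [ 0.3  0.2 -0.3]
```

The pin popped out on the fourth stroke (top at about 0.106). Now I move clear and check.

```bash
python3 -m jog '[[[0,0,0,-15,0,0,0],[0,0,0,-25,0,0,0],[0,0,0,-25,0,0,0],[0,0,0,-25,0,0,0],[0,0,0,-15,0,0,0],[0,0,0,0,0,0,0],[0,0,0,0,0,0,0]]]'; python3 chk.py e.png; python3 -c "
import cv2;cv2.imwrite('pics/f.png',cv2.resize(cv2.imread('pics/e.png')[120:280,240:440],(800,600),interpolation=cv2.INTER_CUBIC))"
```

```text
time_s: 8.45
tcp_pos: [0.5627, 0.1122, 0.2816]
orientation: [-3.133, -0.01, -1.556]
wrist_force: [-0.3, 1.1, -0.8]
opening: 0.004
green px 47 rows 191 200 z pct [0.0872 0.0997 0.1066]
red z90 0.1736 n 178
8.5 [0.5627 0.1121 0.2815] 0.001 [-0.4  0.9  0.3]
```

View pics/f.png

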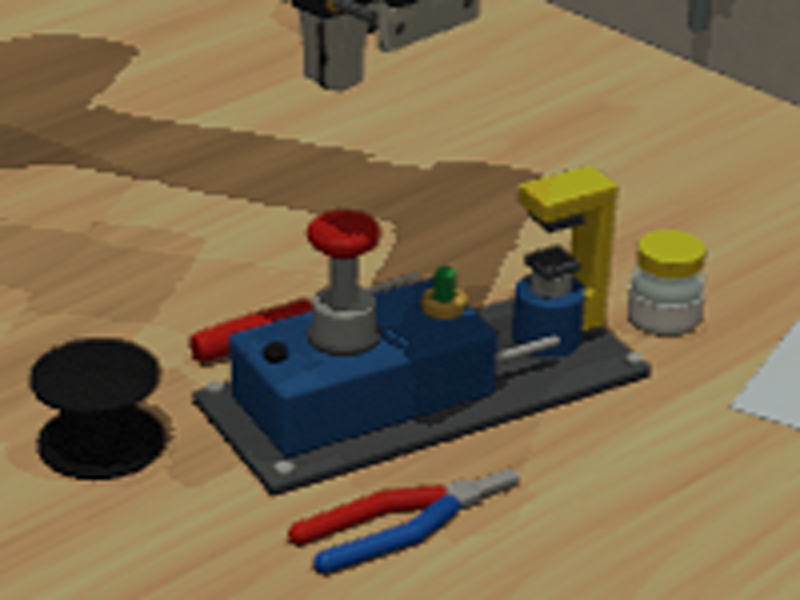

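The green pin stands well out of its collar (crop pixel 445,285), the plunger is fully up, the fingers are clear, and the loose items look where they were.

```bash
python3 -c "
from workcell import arm
print(arm.finish_job())"
```

```text
the job is handed in; nothing more can be done
None
```

The press is built up: the green pin came fully out on the fourth full stroke, and I stopped there, moved clear and handed the job in at about 8.5 s.

- **Strokes:** each of the four went down to the hard stop with shut fingertips (tool at z 0.134 m). The wrist force read there was at most about 40 N. After each stroke I lifted clear so the plunger could spring fully back, and I never pulled on it.
- **Last checks:** the camera put the pin top at about 0.106 m (0.105 m is fully out) and the plunger top at about 0.173 m (0.170 m at rest, within camera error). The fingers are about 110 mm above the plunger, with no force on the wrist beyond noise.
- **Loose items:** the screwdriver, pliers, reel and jar look unmoved in the last picture. I checked them only by eye and did not measure their positions again.

No check failed or disagreed.

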